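# Park the index plunger of the conical-lid turntable

## Robot

A 6-joint arm with a two-finger parallel gripper is mounted at the origin on the work surface. World frame = base frame: x ahead of the robot, y to its left, z up, the work surface at z = 0. Lengths are in m, angles in degrees, forces in N, time in s.
With the tool pointing down it reaches from about 0.4 to 0.825 m from the base axis. Payload 7 kg.
Tool frame: the origin (TCP) lies midway between the tips of the shut fingers; the grasp point (between the pads) lies 19 mm behind it; z points along the fingers, y is the line along which they close (so a half turn about z gives the same grasp; the last joint's range is limited). The gripper opens to 88 mm and grips with 3 to 60 N. Pads are 19 mm wide; open, the fingers measure 130 mm over their backs; the gripper's body (78 mm by 193 mm) begins 47 mm behind the grasp point.
Start: joints at [-49.67, 20.546, 0.682, 0, -70.136, -16.507], TCP at [0.273, -0.617, 0.227] pointing down, gripper open.
Joint ranges: [-176.03, 176.03], [-82.01, 121.73], [-58.28, 71.71], [-173.87, 95.51], [-174.79, -0.11], [-173.66, 173.66]. Speed limits (degrees/s): [136.94, 136.94, 172.46, 180, 180, 180].

## Interface

Orientations are given as a 3x3 rotation matrix whose columns are the frame's x, y, z axes.
In Python, from rig import robot gives the robot as it stands. Calls block until the motion is done:
- robot.goto(position, orientation): joint-space move of the TCP to a pose.
- robot.servo_line(position, ori=None, speed=0.15): straight line of the TCP; ori=None keeps the orientation; speed is the mean speed in m/s.
- robot.movej(angles): joint-space move.
- robot.move_gripper(opening): opening from 0.0 (shut) to 1.0 (fully open); the grip force is fixed at half the most; returns when the fingers have stopped.
- robot.dwell(seconds).
- robot.ik(position, orientation): joint angles nearest the present ones, or None.
- robot.grab_frame(name): name is "scene" or "top"; returns (picture, depth): 480x640x3 uint8, red, green, blue; 480x640 float32, m along the optical axis (not along the pixel's ray), 0 where there is no reading.
- robot.camera_info(name): a dict with "vfov" (degrees; the focal length in pixels is half the picture's height over the tangent of half this angle, whatever the lens; pixels are square), "cx", "cy" (the principal point, pixels), "k1" (the pictures are not rectified: a ray, as slopes to the right and down, at radius r is drawn at 1 + k1 r^2 times it, then the intrinsics apply), "view" (4x4, takes a point from world to camera coordinates). Camera axes: x right, y down, z forward; pixel columns grow to the right and rows downward; lengths in m; the calibration is good to about 2 mm. A picture is of the moment at which its call begins. camera_info takes no time and is no camera call.
A pose or a line that the arm cannot do raises robot.Unreachable and nothing moves.
- robot.job_done(): hands the job in; it is judged then, once.
Readings, each from a call of its own:
- robot.read_t(): time.
- robot.read_qpos(): joint angles.
- robot.read_qvel(): joint speeds.
- robot.read_effort(): joint torques, N m.
- robot.read_position(): TCP position.
- robot.read_tcp_rot(): TCP orientation.
- robot.read_force(): force on the tool from outside, world axes, zero at the start.
- robot.read_ft_torque(): the same for the moment, N m.
- robot.read_grip_width(): opening from 0.0 (shut) to 1.0 (fully open).
- robot.read_finger_force(): force on a finger pad.
Only numpy, scipy, OpenCV 4.12 (cv2) and the standard library are available. Lean on these libraries where they do the work, as an engineer would, in place of code of your own. Each camera call takes 0.05 s, during which the arm holds its last target. There are 200 camera calls.

## Task

Two drilling turntables stand on the bench, each locked by a spring plunger with a black T-handle. Free the turntable that carries the conical pot lid with the big loop handle: pull its T-handle straight up, give it a quarter turn (either way) and let it down into the rest notch, so that it stays retracted when you let go. Leave the plunger of the flat-lid turntable locked.

Things in the scene. Friction and masses are not known exactly. Their poses are not given: they have to be found in the camera images.
- bar_cone (a point): Centre of the black T-handle bar to pull, on the turntable with the conical lid: 64 long (x), 14 wide (y), 18 mm high (z up); at home 108 mm above the bench, 30 mm above the rim of its 38 mm square aluminium sleeve. Free stem below, 12 mm thick. At home +x points to the turntable's centre, 100 mm away; the lid (136 mm across, 95 mm above the bench at its top) starts 32 mm away.
- lift_cone (a joint): Lift of that plunger (m): 0 home (locked), at most 0.036. Its cross pin clears the sleeve rim at 0.020: lift 0.022 to 0.034, then turn. In the rest notch it reads about 0.014. Spring pulls down: 5 N at home, 12 N fully up, plus 1.7 N weight. Let go over the home slot it snaps home; between slot and notch it stays on the rim at 0.020 (not enough: it is not in the notch).
- turn_cone (a joint): Turn of that T-handle (rad) about the vertical, counter-clockwise from above positive: about 0 at home (0.1 play), up to 1.9 either way once lifted. Rest notches at +1.57 and -1.57, equally good; V-shaped, they draw the pin in from 0.35 rad either side.
- lift_flat (a joint): Lift (m) of the same kind of plunger on the other turntable, which carries the flat two-leaf pot lid with a small ball knob: 0 home. It must stay home.

How it is judged (in metres and radians):
On the way:
1. the plunger with the conical lid is pulled up clear of its sleeve (more than 18 mm) (value of joint lift_cone above 0.018 m), for 0.1 s.
At the end, for the whole second after the job is handed in: The plunger of the conical-lid turntable rests by itself in a rest notch: lifted 10 to 17.5 mm, its handle a quarter turn (within 0.2 rad) either way from home, still; the flat-lid turntable's plunger is home (within 3 mm) (value of joint lift_cone between 0.01 and 0.0175 m and (value of joint turn_cone between 1.37 and 1.77 rad or value of joint turn_cone between -1.77 and -1.37 rad) and velocity of joint lift_cone between -0.01 and 0.01 m/s and value of joint lift_flat below 0.003 m); the robot touches nothing.
It fails at once if the flat-lid turntable's plunger is pulled up (8 mm or more) (value of joint lift_flat above 0.008 m).
It also fails if it takes over 32 s, if anything falls off the work surface, if the arm or the gripper's body presses on something with over 40 N, if the wrist force passes 120 N, or if a joint passes its speed limit or range.

## Working session

There is one attempt and no reset: what is moved stays moved. The work goes in short steps, each a Python script; the robot and the scene stay as the last script left them, time stands still between calls to the robot, and variables do not carry over. Pictures are saved under pics/ and viewed, at most 10 in all, crops included, and the job is handed in when it is done.

```bash
mkdir -p pics
python3 - <<'E'
from rig import robot
import cv2,numpy as np
for n in("scene","top"):
    p,d=robot.grab_frame(n); cv2.imwrite(f"pics/{n}0.png",p[:,:,::-1]); np.savez(f"{n}0.npz",p=p,d=d)
    print(n,robot.camera_info(n),(d>0).mean())
print(robot.read_t(),robot.read_tcp_rot())
E
```

```text
scene {'vfov': 54.50469631991006, 'cx': 315.4051147735482, 'cy': 242.33665722056972, 'k1': 0.0076460561204918015, 'view': array([[ 0.31248368,  0.94986973,  0.01007156, -0.16791607],
       [ 0.7695949 , -0.24693406, -0.58885249, -0.32884716],
       [-0.55684615,  0.19175781, -0.80817777,  1.26964918],
       [ 0.        ,  0.        ,  0.        ,  1.        ]])} 0.9960416666666667
top {'vfov': 46.72790123037522, 'cx': 315.6033790922179, 'cy': 235.98033744181978, 'k1': -0.09993411728332743, 'view': array([[ 0.0258359 , -0.99951864, -0.01717527,  0.00224773],
       [-0.98287345, -0.02226223, -0.18293217,  0.5394627 ],
       [ 0.18246176,  0.02160733, -0.9829755 ,  1.01724914],
       [ 0.        ,  0.        ,  0.        ,  1.        ]])} 0.996162109375
0.1 [[-9.14850123e-01 -4.03792950e-01 -7.11719247e-04]
 [-4.03793557e-01  9.14849224e-01  1.28895706e-03]
 [ 1.30644028e-04  1.46659017e-03 -9.99998916e-01]]
```

View pics/scene0.png

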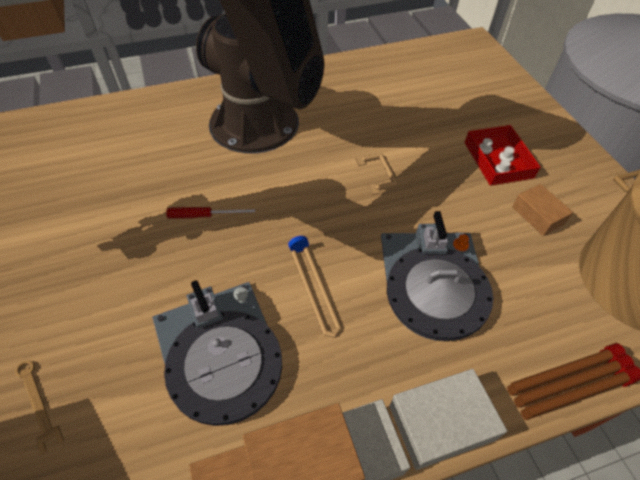

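View pics/top0.png

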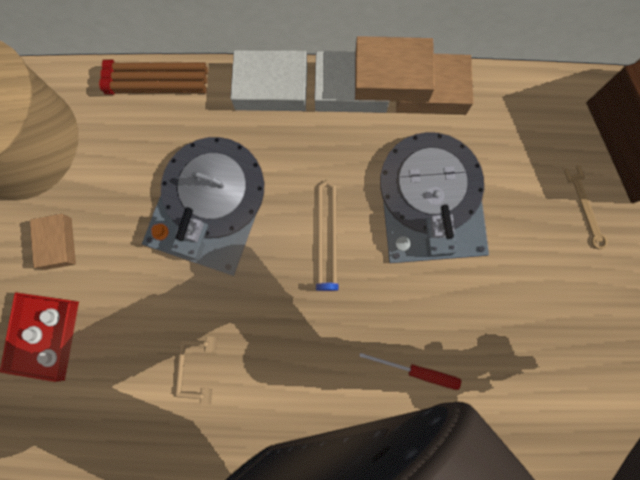

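Top view: the conical lid with the loop handle is at about (209,183) and its black bar at about (185,224). In the scene view the same bar is at about (440,225). The flat lid is the other turntable, with its top-view bar at (447,221).

```bash
cat > h.py <<'E'
import numpy as np,cv2
def ray(ci,uv):
    f=240/np.tan(np.radians(ci["vfov"]/2)); K=np.array([[f,0,ci["cx"]],[0,f,ci["cy"]],[0,0,1]])
    s=cv2.undistortPoints(np.array(uv,float).reshape(-1,1,2),K,np.array([ci["k1"],0,0,0])).reshape(-1,2)
    V=ci["view"];R=V[:3,:3];o=-R.T@V[:3,3]
    return o,np.c_[s,np.ones(len(s))]@R      # depth-scaled directions
def tri(o1,d1,o2,d2):
    a=np.linalg.lstsq(np.c_[d1,-d2],o2-o1,rcond=None)[0]
    p,q=o1+a[0]*d1,o2+a[1]*d2
    return (p+q)/2,np.linalg.norm(p-q)
def blob(p,roi,thr=45):
    x0,y0,x1,y1=roi; m=np.zeros(p.shape[:2],np.uint8); m[y0:y1,x0:x1]=(p[y0:y1,x0:x1].max(2)<thr)
    n,l,s,c=cv2.connectedComponentsWithStats(m); i=1+np.argmax(s[1:,4]); return l==i,s[i],c[i]
E
python3 - <<'E'
from rig import robot
from h import *
L={}
for n,roi in(("scene",(425,205,455,245)),("top",(170,200,200,245))):
    z=np.load(n+"0.npz");p,d=z["p"],z["d"];ci=robot.camera_info(n)
    m,s,c=blob(p,roi); print(n,s,c)
    v,u=np.nonzero(m); o,D=ray(ci,np.c_[u,v]); P=o+D*d[v,u][:,None]
    P=P[P[:,2]>.1]
    print(" depth pts",len(P),P.mean(0),np.percentile(P[:,2],[5,50,95]))
    r=cv2.minAreaRect(P[:,:2].astype(np.float32)*1000);print(" rect",r)
    w,V=np.linalg.eigh(np.cov(P[:,:2].T));print(" axis deg",np.degrees(np.arctan2(V[1,1],V[0,1])))
    L[n]=ray(ci,[c])
print(tri(L["scene"][0],L["scene"][1][0],L["top"][0],L["top"][1][0]))
# turntable lid: bright-grey disc centre, top view
ci=robot.camera_info("top");o,D=ray(ci,[[211,187],[213,188]]);print("centre~",o+D*((.06-o[2])/D[:,2])[:,None])
t=cv2.imread("pics/top0.png")[120:290,120:290];s=cv2.imread("pics/scene0.png")[190:340,370:520]
cv2.imwrite("pics/crop0.png",np.hstack([cv2.resize(t,(400,400),interpolation=2),cv2.resize(s,(400,400),interpolation=2)]))
E
```

```text
scene [434 212  14  27 186] [439.89784946 225.80645161]
 depth pts 184 [0.55211907 0.25206567 0.11337516] [0.10658572 0.11423993 0.11713061]
 rect ((548.7976684570312, 253.21990966796875), (13.848424911499023, 60.61935043334961), 78.10928344726562)
 axis deg 165.95174016252454
top [176 208  16  32 254] [183.47637795 223.48031496]
 depth pts 245 [0.54404155 0.25433874 0.11950706] [0.11151218 0.11570569 0.11899526]
 rect ((440.6021423339844, 139.5962677001953), (347.54559326171875, 54.07353591918945), 48.05398178100586)
 axis deg -145.95984292307145
(array([0.54682967, 0.25809318, 0.10419639]), np.float64(0.0013754060002297138))
centre~ [[0.62979597 0.22144615 0.06      ]
 [0.62785013 0.21738037 0.06      ]]
```

View pics/crop0.png

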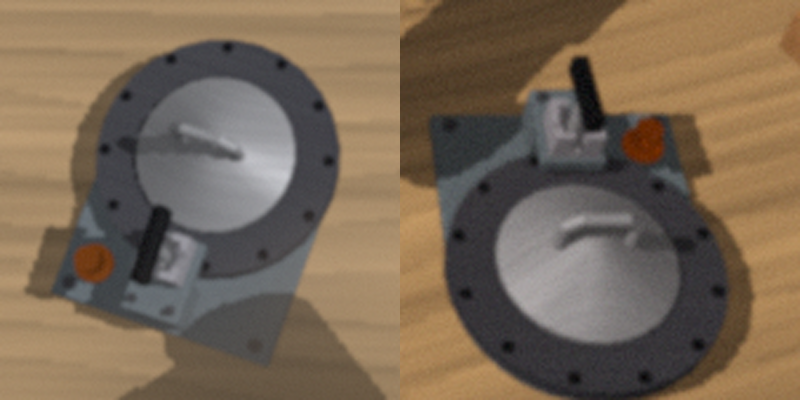

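The crop confirms it: loop handle on the cone, with the black bar above its sleeve. The bar's long axis points towards the lid centre. Next I refine the axis and centre.

Run:
```python
from rig import robot
from h import *
for n,roi in(("scene",(425,205,455,245)),("top",(170,200,200,245))):
    z=np.load(n+"0.npz");p,d=z["p"],z["d"];ci=robot.camera_info(n)
    m,s,c=blob(p,roi); v,u=np.nonzero(m)
    o,D=ray(ci,np.c_[u,v]); P=o+D*d[v,u][:,None]
    Q=P[(P[:,2]>.112)&(P[:,2]<.122)]
    print(n,"top-face",len(Q),np.median(Q,0),cv2.minAreaRect(Q[:,:2].astype(np.float32)*1000))
    T=(o+D*((.117-o[2])/D[:,2])[:,None])[:,:2]
    vx=cv2.fitLine(T.astype(np.float32),cv2.DIST_HUBER,0,.001,.01).ravel();print(" plane-cast",T.mean(0),"axis",np.degrees(np.arctan(vx[1]/vx[0])), cv2.minAreaRect(T.astype(np.float32)*1000))
    # lid disc from depth: points around turntable, above its surface
    v,u=np.mgrid[0:480,0:640].reshape(2,-1);o,D=ray(ci,np.c_[u,v]);P=o+D*d.reshape(-1)[:,None]
    k=(np.linalg.norm(P[:,:2]-[.635,.225],axis=1)<.2);P=P[k]
    print(" z levels",np.histogram(P[:,2],np.arange(-.005,.13,.01))[0])
    near=P[(np.linalg.norm(P[:,:2]-[.55,.255],axis=1)<.1)];print(" max z in ring 45-100mm of bar",np.percentile(near[np.linalg.norm(near[:,:2]-[.55,.255],axis=1)>.045][:,2],[50,90,99.5]))
    # dark disc edge at rim level: fit circle to dark-grey table points
    k=(P[:,2]>.03)&(P[:,2]<.2)&(np.linalg.norm(P[:,:2]-[.55,.255],axis=1)>.045)
    (cx,cy),r=cv2.minEnclosingCircle(P[k][:,:2].astype(np.float32));print(" lid+table circle",cx,cy,r,"dir",np.degrees(np.arctan2(cy-.255,cx-.55)))
```

```text
scene top-face 137 [0.5497118  0.25345654 0.11483168] ((548.7976684570312, 253.21990966796875), (13.848424911499023, 60.61935043334961), 78.10928344726562)
 plane-cast [0.55468894 0.25000707] axis -15.630887 ((552.599609375, 251.59744262695312), (16.450969696044922, 65.0774154663086), 74.32530212402344)
 z levels [15471  1363   402  4584  1410  1065   700   205   111   145    33   142
    79]
 max z in ring 45-100mm of bar [0.02744725 0.05097762 0.09420268]
 lid+table circle 0.6626185178756714 0.21799884736537933 0.17161113023757935 dir -18.18809303529686
top top-face 224 [0.54526568 0.25578807 0.11584828] ((545.2615966796875, 256.0745849609375), (14.202654838562012, 59.29424285888672), 73.76714324951172)
 plane-cast [0.54453605 0.25533126] axis -13.292179 ((544.9234619140625, 256.590576171875), (18.673479080200195, 59.34485626220703), 76.0961685180664)
 z levels [16273  2403   476  4604  1562  1488   783   153   117   122    43   131
   162]
 max z in ring 45-100mm of bar [0.01671837 0.05370243 0.09462304]
 lid+table circle 0.6619623303413391 0.21882325410842896 0.17298991978168488 dir -17.906440323122112
```

```bash
cat >> h.py <<'E'
def down(a):
    c,s=np.cos(np.radians(a)),np.sin(np.radians(a)); return np.array([[c,s,0],[s,-c,0],[0,0,-1.]])
E
python3 - <<'E'
from rig import robot
from h import *
X=[.547,.255]
best=None
for a in(-15,165):
    q=robot.ik(X+[.2],down(a)); print(a,np.round(q,1) if q is not None else None)
    if q is not None and (best is None or abs(q[5])<abs(best[1][5])): best=(a,q)
a=best[0];print(a)
robot.goto(X+[.2],down(a)); robot.move_gripper(.5)
p,d=robot.grab_frame("scene");cv2.imwrite("pics/s1.png",cv2.resize(p[150:350,320:560,::-1],(720,600),interpolation=2))
print(robot.read_t(),robot.read_position(),robot.read_force(),robot.read_grip_width())
E
```

```text
-15 [ 43.5  14.9 -10.9   0.  -64.2  31.5]
165 [  43.5   14.9  -10.9    0.   -64.2 -148.5]
-15
4.25 [0.54698994 0.25500739 0.20001899] [ 0.4888369  -0.37026675 -1.01051332] 0.5015645555439704
```

View pics/s1.png

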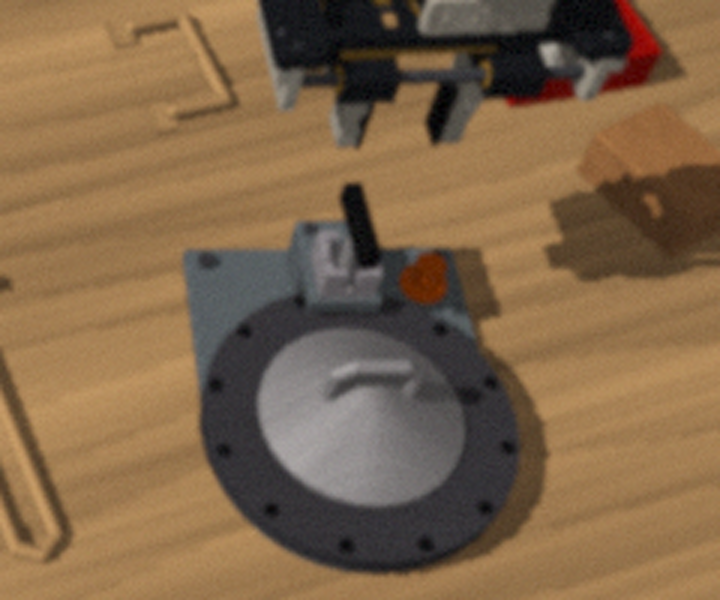

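The gripper is open above the bar, which sits at (360,225) in the crop, with the fingers straddling its line. I descend, grip and read the forces.

Run:
```python
from rig import robot
from h import *
robot.servo_line([.547,.255,.093]); print("f",robot.read_force())
robot.move_gripper(0); 
print(robot.read_t(),robot.read_position(),robot.read_grip_width()*88,robot.read_finger_force(),robot.read_force(),robot.read_ft_torque())
p,d=robot.grab_frame("scene");cv2.imwrite("pics/s2.png",cv2.resize(p[150:350,320:560,::-1],(720,600),interpolation=2))
```

```text
f [-0.96701266 -0.0314689  -0.48508561]
5.7167 [0.54753032 0.2559426  0.0934442 ] 13.783202283030128 29.99837100505829 [0.0782422  3.5879326  1.27877237] [1.42594662 0.1443624  0.03688448]
```

View pics/s2.png

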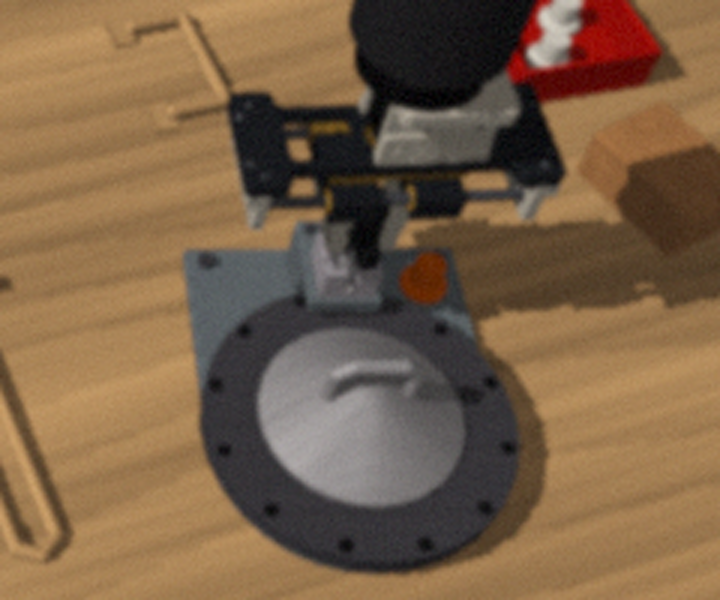

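Gripped at 13.8 mm (the bar is 14 mm) with little side force. I lift 28 mm.

Run:
```python
from rig import robot
from h import *
p0=robot.read_position()
def rep(s): print(s,round(robot.read_t(),2),robot.read_position().round(4),"w",round(robot.read_grip_width()*88,1),"F",robot.read_force().round(1),"M",robot.read_ft_torque().round(2))
robot.servo_line([p0[0],p0[1],p0[2]+.028],speed=.05); robot.dwell(.2); rep("lift")
ok=robot.read_force()[2]<-6
if ok:
    for i in range(2):
        q=np.array(robot.read_qpos()); q[5]-=20; robot.movej(q); rep(q[5].round(1))
p,d=robot.grab_frame("scene");cv2.imwrite("pics/s3.png",cv2.resize(p[150:350,320:560,::-1],(720,600),interpolation=2))
```

```text
lift 6.68 [0.5471 0.2559 0.1196] w 14.1 F [  4.    4.2 -10.3] M [ 1.68 -1.58 -0.04]
11.4 7.11 [0.5467 0.2555 0.1177] w 14.1 F [  4.4   2.  -11.8] M [ 1.11 -1.82 -0.07]
-8.6 7.53 [0.5461 0.255  0.1158] w 14.1 F [  4.1   2.8 -12. ] M [ 1.19 -1.67  0.04]
```

View pics/s3.png

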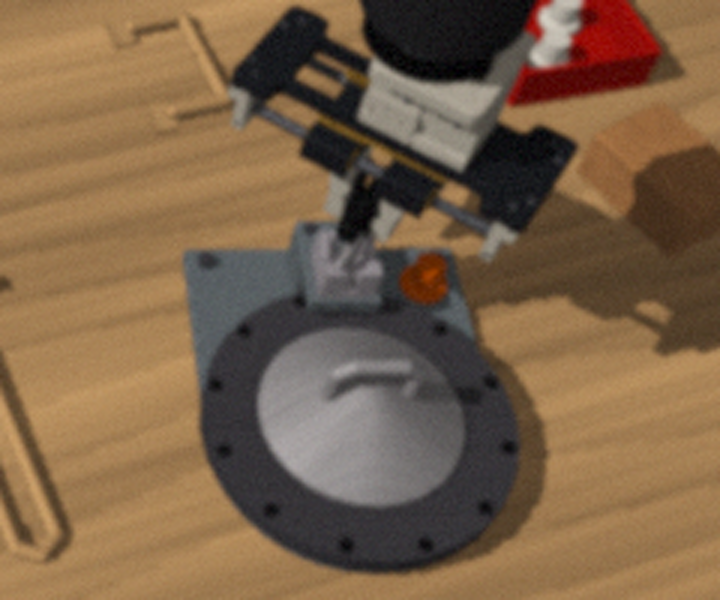

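The bar turned with the gripper and is still held (14.1 mm). Re-commanding measured angles let it sag, so I use absolute targets from here.

Run:
```python
from rig import robot
from h import *
def rep(s): print(s,round(robot.read_t(),2),robot.read_position().round(4),"w",round(robot.read_grip_width()*88,1),"F",robot.read_force().round(1),"M",robot.read_ft_torque().round(2))
R=robot.read_tcp_rot(); a=np.degrees(np.arctan2(R[1,0],R[0,0])); s=np.sign(a+15); print("a",a)
robot.servo_line([.547,.2555,.1235],down(a),speed=.03); rep("up")
for da in(65,90):
    robot.goto([.547,.2555,.1235],down(-15+s*da)); rep(da)
robot.dwell(.2)
robot.servo_line([.547,.2555,.1075],speed=.04); robot.dwell(.2); rep("lowered")
p,d=robot.grab_frame("scene");cv2.imwrite("pics/s4.png",cv2.resize(p[150:350,320:560,::-1],(720,600),interpolation=2))
```

```text
a -55.14295616425657
up 7.92 [0.5462 0.255  0.122 ] w 13.8 F [  3.3   2.3 -12.4] M [ 1.05 -1.16 -0.01]
65 8.42 [0.5458 0.2548 0.1224] w 13.8 F [ -0.    2.  -12.6] M [ 0.78  0.34 -0.04]
90 8.92 [0.5455 0.2548 0.1226] w 13.9 F [ -5.1   1.9 -13.5] M [ 0.89  2.17 -0.04]
lowered 9.87 [0.5454 0.2549 0.1076] w 13.7 F [-8.6  2.4 -5.1] M [ 0.97  3.52 -0.1 ]
```

View pics/s4.png

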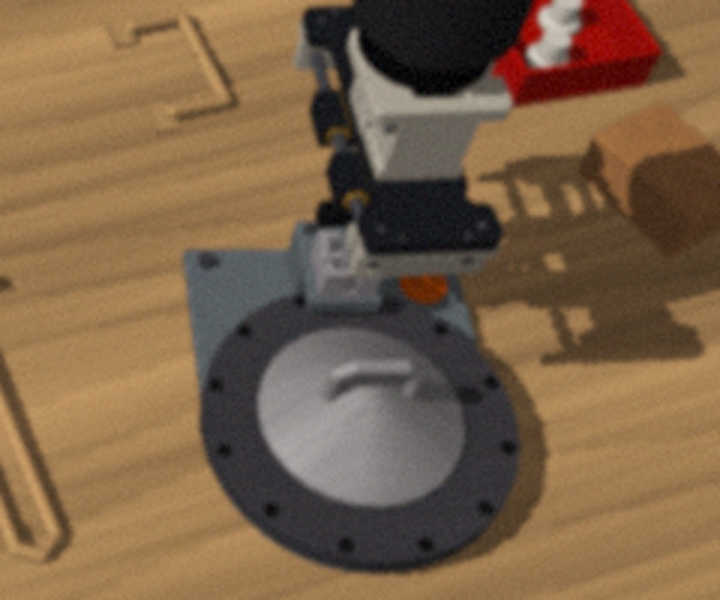

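The handle is turned a quarter and the lift is about 14 mm. The vertical load has dropped, which fits the pin sitting in the notch. I relieve the side load, release, retreat and check.

Run:
```python
from rig import robot
from h import *
robot.servo_line([.544,.2552,.1072],speed=.03); robot.dwell(.1); print(robot.read_force().round(1),robot.read_position().round(4))
robot.move_gripper(.35); print(robot.read_force().round(1))
robot.servo_line([.544,.2552,.22],speed=.1)
robot.goto([.35,.40,.28],down(-105)) if robot.ik([.35,.40,.28],down(-105)) is not None else print("noik")
ps=[]
for n,roi in(("scene",(415,195,470,245)),("top",(160,195,215,255))):
    p,d=robot.grab_frame(n);ci=robot.camera_info(n);m,s,c=blob(p,roi);v,u=np.nonzero(m)
    o,D=ray(ci,np.c_[u,v]);P=o+D*d[v,u][:,None];Q=P[P[:,2]>.12];print(n,len(P),len(Q),np.percentile(P[:,2],[10,50,90]))
    if len(Q)>20:print(np.median(Q,0),cv2.minAreaRect(Q[:,:2].astype(np.float32)*1000))
    x,y=(440,225) if n=="scene" else (185,224)
    ps.append(cv2.resize(p[y-50:y+50,x-50:x+50,::-1],(400,400),interpolation=2))
cv2.imwrite("pics/s5.png",np.hstack(ps)); print(robot.read_t(),robot.read_force().round(1))
```

```text
[ 0.6 -0.9 -6.8] [0.5447 0.2551 0.1077]
[-0.4  0.1  0.4]
scene 249 209 [0.11889519 0.12664613 0.12955211]
[0.5485732  0.25365116 0.12730486] ((547.7313232421875, 254.0465850830078), (60.17926025390625, 12.910892486572266), 73.2347412109375)
top 243 241 [0.1266414  0.12909863 0.13179167]
[0.54433301 0.25824868 0.12910425] ((458.55413818359375, 133.3775634765625), (361.82452392578125, 26.518386840820312), 55.25653839111328)
13.1833 [0.2 0.  0.2]
```

View pics/s5.png

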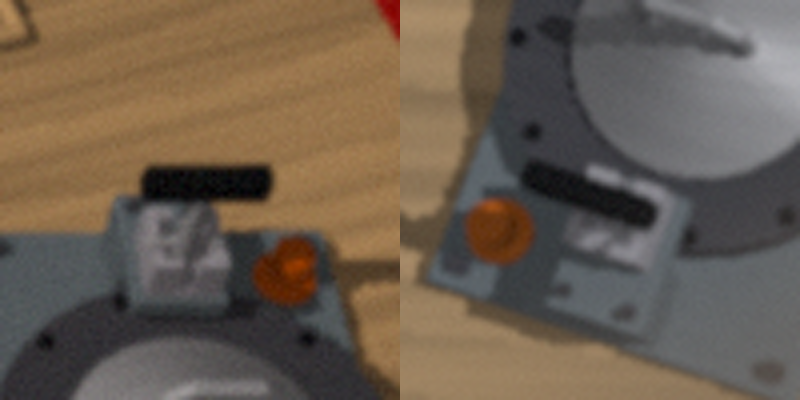

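With the gripper away, the bar stands turned a quarter, with its axis at 73° against about −15° before. Its top face is 12.5–13.3 mm higher than at home, so it is in the notch (about 14 mm) and not on the rim (20 mm).

```bash
python3 -c "
from rig import robot
print(robot.job_done())"
```

```text
the job is handed in; nothing more can be done
None
```

The conical-lid turntable's plunger is pulled, turned a quarter and resting in its notch on its own, the flat-lid plunger was never touched, and the job was handed in just after 13 s on the robot's clock; no verdict was returned.

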